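# Find the rotor key that fits the centrifuge's rotor nut

### The job

The rotor of the open centrifuge is held by a hex nut, and only one of the three T-handle socket keys hanging on the rack fits it: lift keys up and off their hooks and try them on the nut, one at a time, until you find the one whose socket goes all the way down over the nut. Hang each key that does not fit back on a hook of the rack, and leave the other things on the bench undisturbed. Finish while still gripping the key that fits, upright and fully home on the nut: do not let go of it.

Things in the scene. Friction and masses are not known exactly. Their poses are not given: they have to be found in the camera images.
- key_a: One of three T-handle socket keys, alike outside. Origin: centre of the socket's open mouth, the key's lowest point; z up the shaft (12 mm diameter). Black crossbar handle on top: 90 mm long along y, 18 mm wide along x, 24 mm high, centre 125 mm above the origin. Steel socket barrel at the bottom: 32 mm diameter up to 30 mm. Mass about 0.24 kg. Hangs upright, mouth 35 mm above the bench.
- key_b: Second key, same outside, origin and axes as key_a. In each key the barrel holds a hex socket, 18 mm deep, open downwards, two of its flats facing +x and -x of the key. The three hexes differ: one is 20.6 mm across flats and goes over the 19 mm nut with play; the others, 13 and 16 mm, stop on top of the nut at least 12 mm short of seating.
- key_c: Third key, same outside, origin and axes as key_a, another hex size. Which of the three keys has which hex is not marked and cannot be seen from outside, so they must be tried. Which key hangs on which hook varies.
- key_rack: Fixed steel rack. Origin: centre of the underside of its base plate (130 mm along x, 350 mm along y, 5 mm high). At x = +48 mm a cross bar (z 130 to 160 mm) on two end posts carries three twin-prong hooks pointing to -x (to the robot), 115 mm apart along y. A key comes off when lifted 15 mm or more and drawn 50 mm or more to -x; it goes back the opposite way.
- hook_right (a point): Seat of the hook at the rack's -y end, where the middle of a hanging handle's underside rests: midway between its two level prongs (6 mm thick, 38 mm clear gap for the key's shaft), at their upper side, 148 mm above the bench. The prongs turn up at their -x ends, 11 to 24 mm in front of this point, to tips 12 mm higher. Axes as the rack.
- hook_middle (a point): Same point of the middle hook.
- hook_left (a point): Same point of the hook at +y of the rack.
- centrifuge: White compact benchtop centrifuge, fixed, front panel to -y. Origin: on the bench under the rotor's axis. Case 226 mm along x (centred), y from -135 to +110 mm, 130 mm high, with an open round chamber of 156 mm diameter about the axis. Its lid stands open at the +y side, from y = +106 mm at the rim leaning away from the chamber, up to 320 mm high.
- nut (a point): Rotor nut: plain steel hex nut in the middle of the chamber, 19 mm across flats, 14 mm high, the top 3 mm a cone. The point is on its axis at its foot, on a round flange (36 mm diameter) 95 mm above the bench. z up; two flats face +x and -x. With a key fully home the key's origin is at this point and its yaw is this frame's plus a multiple of 60 degrees, with 10 degrees of play either way.
- rotor (a joint): Turning angle of the rotor with its nut about the vertical, rad, growing counter-clockwise seen from above; it turns stiffly (about 0.06 N m).
- flask: Clear flat culture flask with a yellow cap lying on the bench, 130 x 75 x 36 mm, loose bystander; origin on its underside.
- tube_rack: Green tube rack 200 x 70 mm, 76 mm high with tubes, loose bystander; origin centre of its underside.
- petri_dish: Round clear dish of 91 mm diameter, 15 mm high, loose bystander; origin centre of its underside.
- well_plate: Clear well plate 127 x 85 x 19 mm, loose bystander; origin centre of its underside.
- marker: Grey marker pen 134 mm long, 13 mm thick, lying on the bench, loose bystander; origin under its middle.
- tip_box: Blue pipette tip box 122 x 86 x 67 mm, loose bystander; origin centre of its underside.
There are look-alikes about, which are no part of the job. Leave any green or turquoise look-alike of the key_a alone.

How it is judged:
By the outcome, as a careful person would: the job done as asked, in the order asked, and still so for the second after the job is handed in, while the arm keeps its last pose, push and grip.
It also fails if it takes over 72 s, if anything falls off the work surface, if the arm or the gripper's body presses on something with over 40 N, if the wrist force passes 120 N, or if a joint passes its speed limit or range.

### The arm

A 6-joint arm with a two-finger parallel gripper is mounted at the origin on the work surface. World frame = base frame: x ahead of the robot, y to its left, z up, the work surface at z = 0. Lengths are in m, angles in rad, forces in N, time in s.
With the tool pointing down it reaches from about 0.3 to 0.85 m from the base axis. Payload 5.4 kg.
Tool frame: the origin (TCP) lies on the front face of the gripper's body, between the roots of the fingers; the fingertips stand 73 mm ahead of it and the grasp point (between the pads) lies 54 mm ahead of it; z points along the fingers, y is the line along which they close (so a half turn about z gives the same grasp; the last joint's range is limited). The gripper opens to 85 mm and grips with 20 to 120 N. Pads are 22 mm wide; open, the fingers measure 114 mm over their backs; the gripper's body (76 mm by 85 mm) begins 54 mm behind the grasp point. The pads swing forward as they close: fully open they stand 13 mm farther back than shut.
Start: joints at [-1.501, 0.158, 1.597, -0, 1.386, -0.21], TCP at [0.159, -0.553, 0.304] pointing down, gripper open.
Joint ranges: [-2.91, 2.91], [-0.94, 2.29], [0.18, 2.7], [-1.29, 4.43], [0.17, 2.64], [-3, 3]. Speed limits (rad/s): [2.57, 2.57, 3.14, 3.14, 3.14, 3.14].

### API

Orientations are given as a rotation vector (axis times angle).
In Python, from station import status, camera, camera_model, workorder gives the robot as it stands. The module is installed in compiled form; this text tells all that it offers.
- The arm moves only by the shell command python3 -m crank 'ROWS' [OPENING] [FORCE]. ROWS is JSON, a list of rows, each a list of 2 entries, a list of its own where there are three numbers: the shift along the tool's x, y, z in mm, then the turn, a rotation vector about the tool's x, y, z in rad. In form: [[[x, y, z], [wx, wy, wz]], ...]. A call has exactly 5 rows; each row is the pose to reach, as a shift and turn from the pose commanded when the call began, along the tool's axes at that moment; what a row does not reach only later rows make up. A row lasts 1/12 s, in which the tool goes at most 41.7 mm and 7.16 degrees, less where a joint would pass 70% of its speed; a pose out of reach is approached as far as the arm can. A call with a gripper value outside its range is refused whole. OPENING is the opening, from 0 (shut) to 1 (fully open), set as the call begins (- or left out, the last holds). The fingers move at their own pace and stop on an object; FORCE is the grip in N (left out, the last holds). Time passes only in rows, so rows that repeat a pose let the fingers close, or fill a call up. It gives the time, the measured TCP pose, the force, the opening and the grip force at its end, in the units of the state.
- status.state(): the state, without advancing time (a new reading comes with each control period).
- camera(name): name is "scene" or "top"; returns the picture (400x640x3 uint8, red, green, blue); there is no depth.
- camera_model(name): a dict with "fx", "fy", "cx", "cy" (pixels), "k1" (the pictures are not rectified: a ray, as slopes to the right and down, at radius r is drawn at 1 + k1 r^2 times it, then the intrinsics apply), "extrinsics" (4x4, takes a point from camera to world coordinates). Camera axes: x right, y up, looking along -z (the intrinsics and any distortion apply to the point x, -y, -z); pixel columns grow to the right and rows downward; lengths in m; the calibration is good to about 2 mm. A picture is of the moment at which its call begins. camera_model takes no time and is no camera call.
- workorder.job_done(): hands the job in; it is judged then, once.
The state is a dict: "t": time; "q": joint angles; "qd": joint speeds; "effort": joint torques, N m; "position": TCP position; "tool_rot": TCP orientation; "contact_force": force on the tool from outside, world axes, zero at the start; "ft_torque": the same for the moment, N m; "finger_gap": opening from 0.0 (shut) to 1.0 (fully open); "grasp_force": force on a finger pad.
Only numpy, scipy, OpenCV 4.12 (cv2) and the standard library are available. Lean on these libraries where they do the work, as an engineer would, in place of code of your own. Each camera call takes 0.05 s, during which the arm holds its last target. There are 200 camera calls.

## Working session

There is one attempt and no reset: what is moved stays moved. The work goes in short steps, Python scripts to look and compute and a shell command to move; the robot and the scene stay as the last step left them, time stands still between calls to the robot, and variables do not carry over. Pictures are saved under pics/ and viewed, at most 10 in all, crops included, and the job is handed in when it is done.

```bash
mkdir -p pics; python3 - <<'E'
from station import status,camera,camera_model
import cv2
for n in("scene","top"):
    cv2.imwrite(f"pics/{n}0.png",camera(n)[:,:,::-1])
    m=camera_model(n);print(n,{k:(v if k!="extrinsics" else [[round(float(x),4) for x in r] for r in v]) for k,v in m.items()})
s=status.state();print(s)
E
```

```text
scene {'fx': 448.886906003689, 'fy': 448.886906003689, 'cx': 323.034729081981, 'cy': 195.60146527752406, 'k1': -0.08861854196606074, 'extrinsics': [[0.2894, -0.6701, 0.6835, 1.3941], [0.9572, 0.1998, -0.2094, -0.2738], [0.0037, 0.7149, 0.6993, 0.965], [0.0, 0.0, 0.0, 1.0]]}
top {'fx': 389.6423688958032, 'fy': 389.6423688958032, 'cx': 315.75687547393596, 'cy': 197.64030206231254, 'k1': -0.041809776357428385, 'extrinsics': [[-0.0091, 0.9848, -0.1735, 0.3804], [-0.9993, -0.0024, 0.0384, -0.0211], [0.0374, 0.1738, 0.9841, 1.0215], [0.0, 0.0, 0.0, 1.0]]}
{'t': 0.1, 'q': array([-1.50107601e+00,  1.59005567e-01,  1.59811775e+00,  7.97959773e-06,
        1.38619423e+00, -2.10123274e-01]), 'qd': array([ 4.77565320e-04, -3.45847845e-03, -3.53133394e-03,  5.57910117e-04,
        1.44444373e-03,  6.16642054e-05]), 'effort': array([-1.73895774e-04, -3.96992218e+01, -3.32336676e+01, -2.10809708e-04,
        4.20713826e-03, -2.58095710e-06]), 'position': array([ 0.15875666, -0.55221084,  0.30299854]), 'tool_rot': array([-3.10918660e+00, -4.37902165e-01, -2.02229988e-04]), 'contact_force': array([-0.34809427, -0.67312648,  0.40721706]), 'ft_torque': array([ 0.03549428,  0.03560213, -0.00558677]), 'grasp_force': 0.0, 'finger_gap': 0.999645444048264}
```

View pics/scene0.png

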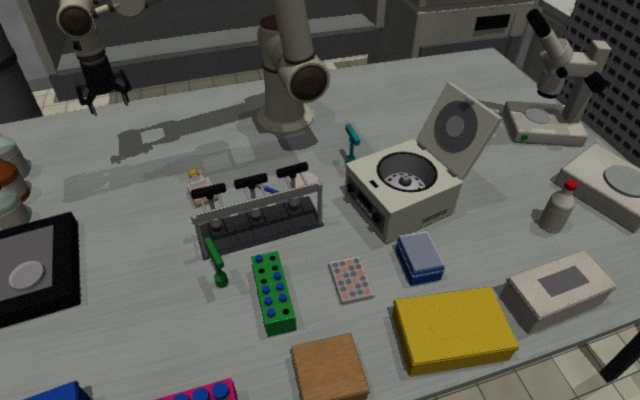

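View pics/top0.png

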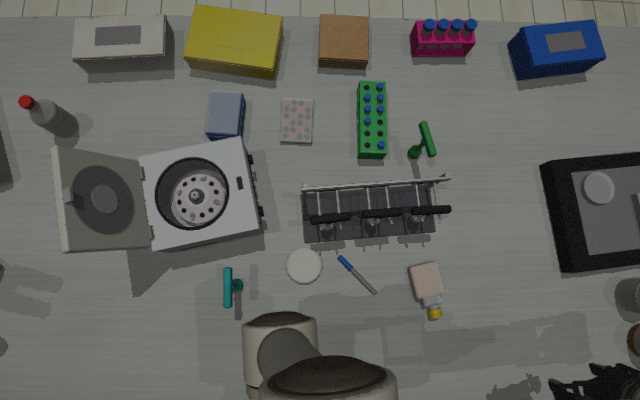

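The scene view shows the black T-handles on the rack at (209,190), (251,180) and (292,169). The top view has them at (331,217), (381,213) and (431,209). The nut is at top (196,197) and scene (404,181).
Things that could be mistaken for a key: the green T key at top (428,140), the turquoise T key at top (230,287), and the black gripper at top (600,385). I choose the three black ones on the rack, and now measure them and make a close crop.

```bash
cat >h.py <<'E'
import numpy as np,cv2
from station import status,camera,camera_model
from scipy.spatial.transform import Rotation as R
M={n:camera_model(n) for n in("scene","top")}
def ray(n,uv):
    m=M[n];K=np.array([[m["fx"],0,m["cx"]],[0,m["fy"],m["cy"]],[0,0,1]])
    p=cv2.undistortPoints(np.array([[uv]],float),K,np.array([m["k1"],0,0,0,0.]))[0,0]
    E=np.array(m["extrinsics"]);return E[:3,3],E[:3,:3]@np.array([p[0],-p[1],-1])
def plane(n,uv,z):
    o,d=ray(n,uv);return o+d*(z-o[2])/d[2]
def tri(a,b):
    (o,d),(p,e)=ray("top",a),ray("scene",b)
    s,t=np.linalg.lstsq(np.c_[d,-e],p-o,rcond=None)[0]
    return (o+s*d+p+t*e)/2,np.linalg.norm(o+s*d-p-t*e)
def pix(n,P):
    m=M[n];E=np.array(m["extrinsics"]);c=E[:3,:3].T@(np.array(P)-E[:3,3]);x,y=c[0]/-c[2],-c[1]/-c[2]
    f=1+m["k1"]*(x*x+y*y);return np.array([m["cx"]+m["fx"]*x*f,m["cy"]+m["fy"]*y*f])
def blobs(im,box,thr=28,amin=40):
    x0,y0,x1,y1=box;g=im[y0:y1,x0:x1].max(2)
    n,l,s,c=cv2.connectedComponentsWithStats((g<thr).astype(np.uint8))
    out=[]
    for i in range(1,n):
        if s[i,4]>=amin:
            pts=np.argwhere(l==i)[:,::-1].astype(np.float32)+[x0,y0]
            out.append((c[i]+[x0,y0],s[i,4],cv2.minAreaRect(pts.astype(np.float32))))
    return out
def tool():
    s=status.state();return s["position"],R.from_rotvec(s["tool_rot"])
E
python3 - <<'E'
from h import *
np.set_printoptions(precision=4,suppress=True)
t=camera("top");s=camera("scene")
for n,im,box in(("top",t,(295,190,460,235)),("scene",s,(185,155,315,205))):
    for th in(22,30,40):
        for c,a,r in blobs(im,box,th):
            print(n,th,c,a,np.round(r[0],1),np.round(r[1],1),round(r[2]),plane(n,r[0],.172)[:2],[plane(n,q,.172)[:2].round(3).tolist() for q in cv2.boxPoints(r)] if n=="top" and th==30 else "")
a=cv2.resize(t[120:250,130:460],None,fx=2.4,fy=2.4,interpolation=cv2.INTER_CUBIC)
b=cv2.resize(s[140:290,180:470],None,fx=2.7,fy=2.7,interpolation=cv2.INTER_CUBIC)[:280]
w=max(a.shape[1],b.shape[1]);pad=lambda i:cv2.copyMakeBorder(i,0,0,0,w-i.shape[1],0)
cv2.imwrite("pics/crop1.png",np.vstack([pad(a),pad(b)])[:,:800,::-1])
E
```

```text
top 22 [424.987  212.4416] 77 [426.4 211.9] [33.1  6.1] 4 [ 0.4972 -0.3013] 
top 22 [371.1277 215.8511] 47 [371.4 215.9] [21.4  4.8] 9 [ 0.4889 -0.1769] 
top 30 [429.4391 210.0849] 271 [430.  209.9] [ 9.9 40.2] 85 [ 0.5018 -0.3096] [[0.509, -0.264], [0.517, -0.356], [0.494, -0.356], [0.487, -0.264]]
top 30 [382.0428 213.3463] 257 [381.3 213.2] [ 9.6 43.1] 86 [ 0.4949 -0.1994] [[0.502, -0.151], [0.509, -0.247], [0.488, -0.248], [0.481, -0.152]]
top 30 [330.7403 219.7987] 154 [330.7 218.5] [ 8.8 43.1] 82 [ 0.4836 -0.0867] [[0.487, -0.038], [0.5, -0.133], [0.481, -0.135], [0.468, -0.041]]
top 40 [377.7896 213.5549] 1312 [377.5 218.2] [ 39.1 146.4] 80 [ 0.4838 -0.1904] 
top 40 [411.878 225.122] 82 [410.8 225.5] [14.2 11.7] 31 [ 0.4671 -0.2643] 
top 40 [370.125 228.9  ] 40 [370.9 228.7] [ 7.4 10.8] 59 [ 0.4605 -0.175 ] 
scene 22 [291.5388 170.1796] 245 [292.1 171.5] [11.2 30.6] 76 [ 0.507  -0.0889] 
scene 22 [250.4635 181.1752] 274 [250.7 182.5] [11.7 32.2] 77 [ 0.5184 -0.2029] 
scene 22 [208.3825 191.2105] 285 [208.5 192.9] [12.2 33.6] 77 [ 0.5258 -0.3137] 
scene 30 [291.5402 170.0843] 261 [292.  171.4] [11.4 30.9] 75 [ 0.5065 -0.0891] 
scene 30 [250.5627 181.1051] 295 [250.9 182.7] [12.7 32.5] 77 [ 0.5193 -0.2026] 
scene 30 [208.231  191.2706] 303 [208.4 193. ] [12.9 34.2] 76 [ 0.5263 -0.3141] 
scene 40 [291.8415 170.1127] 284 [292.4 171.6] [12.6 31.5] 76 [ 0.5079 -0.0883] 
scene 40 [250.3841 181.2571] 315 [250.9 182.8] [13.1 33. ] 76 [ 0.5194 -0.2026] 
scene 40 [208.2883 191.2914] 326 [208.7 193.3] [14.1 34.7] 76 [ 0.5276 -0.3134]
```

View pics/crop1.png

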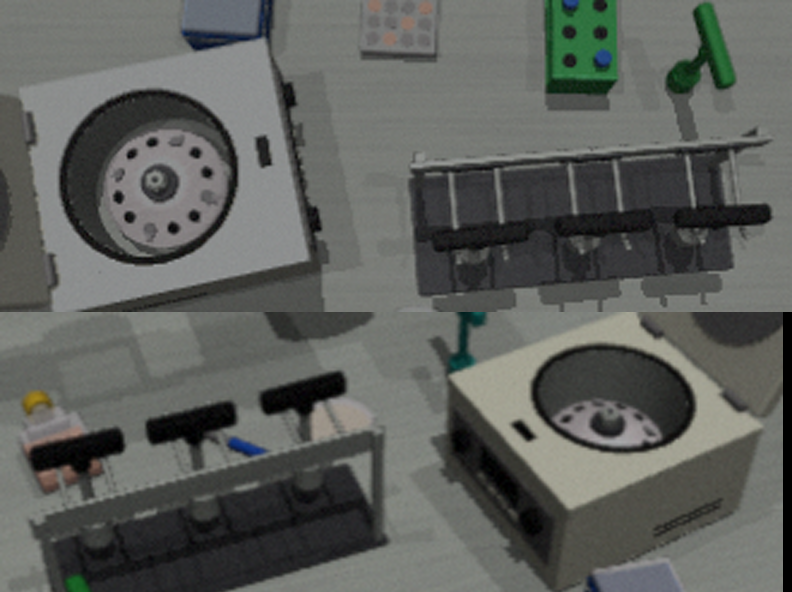

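Top half of the crop: the three black crossbars at crop (481,235), (604,221) and (723,214) hang on steel twin prongs, so they are the right ones. The green key at (712,45) stands apart. The nut shows at (155,181) in the top half and (608,413) in the bottom half.

```bash
python3 - <<'E'
from h import *
np.set_printoptions(precision=4,suppress=True)
T=camera("top");S=camera("scene")
ends={"L":((435,240),(528,230)),"M":((557,224),(652,219)),"R":((676,217),(770,212))}
sc={"L":(291.8,170.5),"M":(250.8,181.5),"R":(208.4,191.8)}
f=lambda p:np.array(p)/2.4+[130,120]
for k,(a,b) in ends.items():
    A,B=plane("top",f(a),.168),plane("top",f(b),.168)
    c=(A+B)/2;d=A-B;print(k,c,"len",np.linalg.norm(d),"yaw",np.degrees(np.arctan2(-d[0],d[1])),"tri",*tri((f(a)+f(b))/2,sc[k]))
A,B=[plane("top",f(p),.16) for p in((413,160),(765,134))];d=A-B;print("bar",A,B,np.degrees(np.arctan2(-d[0],d[1])),np.linalg.norm(d))
nt=f((155,181));ns=(405.2,177.6);print("nut top",plane("top",nt,.109),plane("scene",ns,.109),*tri(nt,ns))
# case top corners yaw: right edge of case top
A,B=[plane("top",f(p),.13) for p in((265,40),(316,262))];d=A-B;print("case front edge",A,B,np.degrees(np.arctan2(d[1],d[0])),np.linalg.norm(d))
def ell(n,im,c0,box):
    x0,y0,x1,y1=box
# chamber centre: rim ellipse pts in crop
for p in((60,178),(237,170),(150,90),(150,264)):print(plane("top",f(p),.13))
p,r=tool();print(p,r.as_matrix())
a=cv2.resize(T[165:230,150:245],None,fx=8,fy=8,interpolation=cv2.INTER_CUBIC);b=cv2.resize(S[160:200,365:445],None,fx=6,fy=6,interpolation=cv2.INTER_CUBIC)
w=760;pad=lambda i:cv2.copyMakeBorder(i,0,0,0,w-i.shape[1],0)
o=np.vstack([a[100:440,:760],pad(b)]);cv2.imwrite("pics/nut.png",cv2.convertScaleAbs(o,alpha=1.5)[:,:,::-1])
E
```

```text
L [ 0.4853 -0.087   0.168 ] len 0.08641281827687163 yaw 5.8913358718805275 tri [ 0.4868 -0.0865  0.158 ] 0.0022414869278613034
M [ 0.4974 -0.2017  0.168 ] len 0.08934581366831519 yaw 2.75143357356234 tri [ 0.499  -0.2022  0.1585] 0.0027902667909950195
R [ 0.5035 -0.3141  0.168 ] len 0.0901685186303326 yaw 2.757565143300501 tri [ 0.5052 -0.3158  0.1578] 0.003225720713731217
bar [ 0.5575 -0.0241  0.16  ] [ 0.5827 -0.3628  0.16  ] 4.25861656362208 0.3396491825963068
nut top [0.5473 0.2299 0.109 ] [0.554  0.2286 0.109 ] [0.5485 0.2317 0.1033] 0.0005039320064800462
case front edge [0.6854 0.1222 0.13  ] [0.4648 0.0683 0.13  ] 13.717791486981245 0.22702031536516873
[0.5466 0.3155 0.13  ]
[0.5541 0.1457 0.13  ]
[0.6341 0.2332 0.13  ]
[0.4635 0.2254 0.13  ]
[ 0.1588 -0.5525  0.3036] [[ 0.9611  0.2761 -0.    ]
 [ 0.2761 -0.9611  0.0006]
 [ 0.0001 -0.0006 -1.    ]]
```

View pics/nut.png

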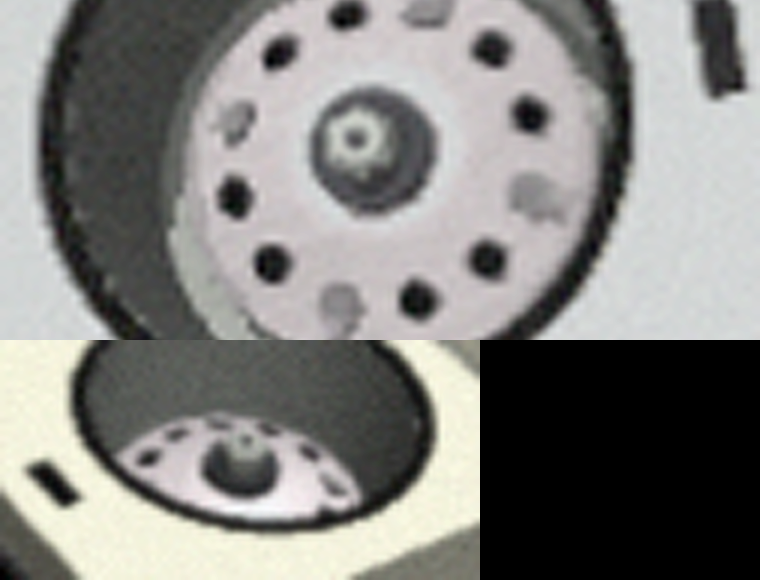

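Nut top centre is at crop (357,140), flange centre (374,151), with tube pockets at (537,197), (430,8), (237,120) and (340,303). The rotor pattern's yaw is about 15° (mod 30) and the nut is at about (0.549, 0.230). The handle centres triangulate to z ≈ 0.158 against a nominal 0.160, and the hook spacing comes out at 116 and 114 mm against 115, so both agree.

```bash
cat >plan.py <<'E'
# python3 plan.py x,y,z(mm),yaw(deg of tool y) ... : deltas from measured pose through waypoints
import sys
from h import *
p,r=tool();p=p*1000
y=r.as_matrix()[:,1];print("now",p.round(1),"yaw",np.degrees(np.arctan2(y[1],y[0])).round(1))
for a in sys.argv[1:]:
    X,Y,Z,w=map(float,a.split(","));w=np.radians(w);P=np.array([X,Y,Z])
    Q=R.from_matrix(np.array([[-np.sin(w),np.cos(w),0],[np.cos(w),np.sin(w),0],[0,0,-1]]))
    print(a,"shift",r.inv().apply(P-p).round(1),"turn",(r.inv()*Q).as_rotvec().round(3));p,r=P,Q
E
python3 plan.py 270,-397,300,-47 378,-242,300,-20 486,-87.5,300,5 486,-87.5,216,5
python3 -c "
from h import *
print(plane('top',(196.75,196.4),.095),plane('top',(194.6,195.0),.109),plane('scene',(405.8,176.7),.109))"
```

```text
now [ 158.8 -552.5  303.6] yaw -74.0
270,-397,300,-47 shift [ 149.8 -118.7    3.7] turn [-0.001 -0.    -0.471]
378,-242,300,-20 shift [184.7 -39.7   0. ] turn [ 0.     0.    -0.471]
486,-87.5,300,5 shift [182.1  48.6   0. ] turn [ 0.     0.    -0.436]
486,-87.5,216,5 shift [ 0.  0. 84.] turn [0. 0. 0.]
[0.5474821  0.22845727 0.095     ] [0.54833262 0.22990291 0.109     ] [0.55100583 0.23190261 0.109     ]
```

```bash
python3 -m crank '[[[30,-24,1],[0,0,-0.094]],[[60,-48,2],[0,0,-0.188]],[[90,-71,2],[0,0,-0.283]],[[120,-95,3],[0,0,-0.377]],[[150,-119,4],[0,0,-0.471]]]' 0.6 60
python3 -m crank '[[[37,-8,0],[0,0,-0.094]],[[74,-16,0],[0,0,-0.188]],[[111,-24,0],[0,0,-0.283]],[[148,-32,0],[0,0,-0.377]],[[185,-40,0],[0,0,-0.471]]]'
python3 -m crank '[[[36,10,0],[0,0,-0.087]],[[73,19,0],[0,0,-0.174]],[[109,29,0],[0,0,-0.262]],[[146,39,0],[0,0,-0.349]],[[182,49,0],[0,0,-0.436]]]'
python3 -m crank '[[[0,0,0],[0,0,0]],[[0,0,0],[0,0,0]],[[0,0,0],[0,0,0]],[[0,0,0],[0,0,0]],[[0,0,0],[0,0,0]]]'
python3 plan.py 486,-87.5,216,5
```

```text
t: 0.72
position: [0.2707, -0.3953, 0.2999]
tool_rot: [2.92, 1.158, 0.0]
contact_force: [0.2, -0.9, 0.3]
finger_gap: 0.596
grasp_force: 0.0
t: 1.13
position: [0.3787, -0.2397, 0.3001]
tool_rot: [2.569, 1.807, 0.0]
contact_force: [1.6, -0.1, 0.6]
finger_gap: 0.599
grasp_force: 0.0
t: 1.55
position: [0.4871, -0.0852, 0.3001]
tool_rot: [2.117, 2.32, 0.0]
contact_force: [0.8, -1.3, 0.4]
finger_gap: 0.598
grasp_force: 0.0
t: 1.97
position: [0.4859, -0.0882, 0.2999]
tool_rot: [-2.125, -2.313, 0.0]
contact_force: [0.5, -0.3, 0.1]
finger_gap: 0.6
grasp_force: 0.0
now [485.9 -88.2 299.9] yaw 4.9
486,-87.5,216,5 shift [ 0.7  0.2 83.9] turn [-0.     0.    -0.003]
```

```bash
python3 -m crank '[[[1,0,20],[0,0,0]],[[1,0,40],[0,0,0]],[[1,0,60],[0,0,0]],[[1,0,75],[0,0,0]],[[1,0,84],[0,0,0]]]'
python3 -m crank '[[[0,0,0],[0,0,0]],[[0,0,0],[0,0,0]],[[0,0,0],[0,0,0]],[[0,0,0],[0,0,0]],[[0,0,0],[0,0,0]]]' 0 60
python3 -m crank '[[[0,0,0],[0,0,0]],[[0,0,0],[0,0,0]],[[0,0,0],[0,0,0]],[[0,0,0],[0,0,0]],[[0,0,0],[0,0,0]]]'
python3 -m crank '[[[0,0,-4],[0,0,0]],[[0,0,-8],[0,0,0]],[[0,0,-12],[0,0,0]],[[0,0,-17],[0,0,0]],[[0,0,-22],[0,0,0]]]'
python3 plan.py; python3 - <<'E'
from h import *
a=camera("top")[150:270,280:470];b=camera("scene")[130:260,185:345]
a=cv2.resize(a,None,fx=4,fy=2.4*4/2.4);b=cv2.resize(b,None,fx=3.5,fy=3.5)
cv2.imwrite("pics/g1.png",cv2.resize(np.vstack([a,cv2.copyMakeBorder(b,0,0,0,760-b.shape[1],0)]),None,fx=.62,fy=.62)[:,:,::-1])
E
```

```text
t: 2.38
position: [0.485, -0.0867, 0.214]
tool_rot: [-2.123, -2.312, 0.002]
contact_force: [-0.0, 0.5, 0.8]
finger_gap: 0.6
grasp_force: 0.0
t: 2.8
position: [0.4868, -0.0866, 0.2172]
tool_rot: [2.121, 2.314, 0.0]
contact_force: [-0.6, -1.5, 2.4]
finger_gap: 0.202
grasp_force: 59.7
t: 3.22
position: [0.4868, -0.0866, 0.2171]
tool_rot: [2.121, 2.314, 0.0]
contact_force: [-1.7, -1.0, 5.8]
finger_gap: 0.195
grasp_force: 60.2
t: 3.63
position: [0.4861, -0.0859, 0.2381]
tool_rot: [-2.122, -2.316, 0.0]
contact_force: [0.1, -0.5, -2.5]
finger_gap: 0.198
grasp_force: 59.0
now [486.1 -85.9 238.1] yaw 5.0
```

View pics/g1.png

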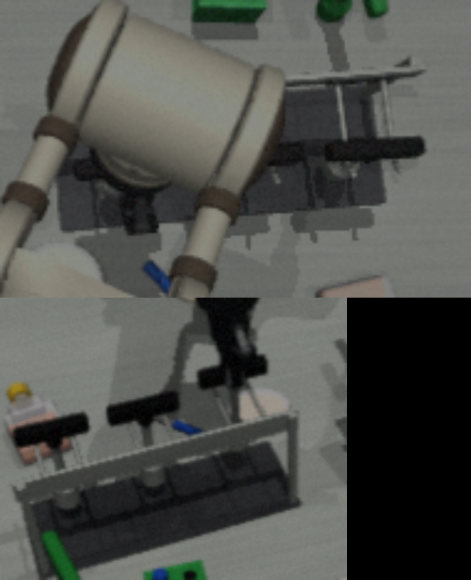

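The lower view shows the left key (230,372) gripped in the jaws and raised above the prongs; the other two still hang.

```bash
python3 -m crank '[[[0,-14,0],[0,0,0]],[[0,-30,0],[0,0,0]],[[0,-46,0],[0,0,0]],[[0,-60,0],[0,0,0]],[[0,-68,0],[0,0,0]]]'
python3 -m crank '[[[0,0,-25],[0,0,0]],[[0,0,-50],[0,0,0]],[[0,0,-75],[0,0,0]],[[0,0,-95],[0,0,0]],[[0,0,-107],[0,0,0]]]'
python3 plan.py 482,75,345,10 548.5,230,345,15 548.5,230,300,15
```

```text
t: 4.15
position: [0.4173, -0.0919, 0.2375]
tool_rot: [-2.122, -2.315, 0.001]
contact_force: [-0.5, 0.0, -2.6]
finger_gap: 0.199
grasp_force: 59.3
t: 4.57
position: [0.4192, -0.0924, 0.3477]
tool_rot: [2.12, 2.313, 0.002]
contact_force: [-0.3, -0.1, -2.4]
finger_gap: 0.2
grasp_force: 59.4
now [419.2 -92.4 347.7] yaw 5.0
482,75,345,10 shift [161.3  77.1   2.6] turn [ 0.003  0.002 -0.088]
548.5,230,345,15 shift [141.1  92.4   0. ] turn [ 0.     0.    -0.087]
548.5,230,300,15 shift [ 0.  0. 45.] turn [0. 0. 0.]
```

```bash
python3 -m crank '[[[25,12,0],[0,0,-0.02]],[[62,29,1],[0,0,-0.04]],[[99,47,2],[0,0,-0.06]],[[135,64,3],[0,0,-0.075]],[[161,77,3],[0,0,-0.088]]]'
python3 -m crank '[[[32,21,0],[0,0,-0.02]],[[65,42,0],[0,0,-0.04]],[[97,63,0],[0,0,-0.06]],[[125,82,0],[0,0,-0.075]],[[141,92,0],[0,0,-0.087]]]'
python3 -m crank '[[[0,0,5],[0,0,0]],[[0,0,15],[0,0,0]],[[0,0,25],[0,0,0]],[[0,0,35],[0,0,0]],[[0,0,35],[0,0,0]]]'
python3 plan.py 548.5,230,300,15
python3 - <<'E'
from h import *
a=camera("top")[150:250,140:260];b=camera("scene")[100:220,340:460]
cv2.imwrite("pics/n1.png",np.hstack([cv2.resize(a,(400,333)),cv2.resize(b,(400,333)[:1]+(333,))])[:,:,::-1]*1)
E
```

```text
t: 4.98
position: [0.4814, 0.078, 0.3411]
tool_rot: [-2.015, -2.408, -0.001]
contact_force: [0.3, -1.3, -1.4]
finger_gap: 0.198
grasp_force: 59.4
t: 5.4
position: [0.5477, 0.2333, 0.3406]
tool_rot: [-1.907, -2.494, -0.0]
contact_force: [0.9, -0.3, -2.2]
finger_gap: 0.204
grasp_force: 59.5
t: 5.82
position: [0.5457, 0.2286, 0.3031]
tool_rot: [-1.912, -2.488, 0.007]
contact_force: [-0.4, -0.0, -3.2]
finger_gap: 0.201
grasp_force: 59.4
now [545.7 228.6 303.1] yaw 14.9
548.5,230,300,15 shift [0.6 3.  3.1] turn [-0.006 -0.    -0.001]
```

View pics/n1.png

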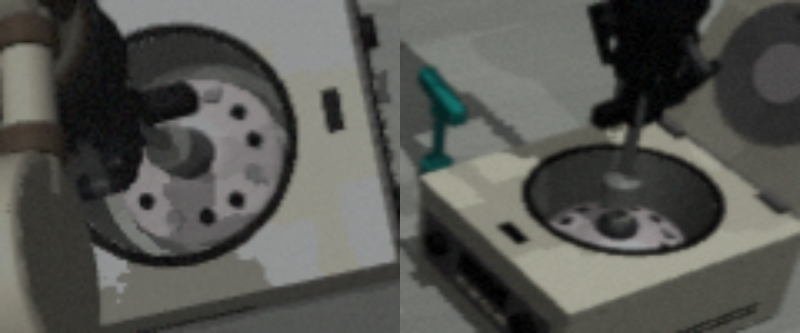

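In the right view the barrel (622,182) hangs just above the nut (620,220), and the left view shows it covering the nut at (185,152). I'll check the centring with projected overlays.

```bash
cat >ov.py <<'E'
import sys
from h import *
p,r=tool();zo=float(sys.argv[2])
out=[]
for n,(x0,y0,w,h) in(("top",(165,165,60,60)),("scene",(375,140,60,60))):
    im=camera(n);k=6.6;a=cv2.resize(im[y0:y0+h,x0:x0+w],None,fx=k,fy=k,interpolation=cv2.INTER_CUBIC);a=cv2.convertScaleAbs(a,alpha=1.6)
    def circ(c,rad,z,col):
        pts=[((pix(n,[c[0]+rad*np.cos(t),c[1]+rad*np.sin(t),z])-[x0,y0]+.5)*k) for t in np.linspace(0,6.3,40)]
        cv2.polylines(a,[np.array(pts,np.int32)],False,col,1)
    off=r.apply([0,0,1]);c=p[:2]
    circ(c,.016,p[2]-zo,(255,0,0));circ(c,.016,p[2]-zo+.03,(255,255,0));circ((.5485,.230),.018,.095,(0,255,0))
    out.append(a)
cv2.imwrite(sys.argv[1],np.hstack(out)[:,:,::-1])
E
python3 ov.py pics/o1.png .182
```

```text
(no output)
```

View pics/o1.png

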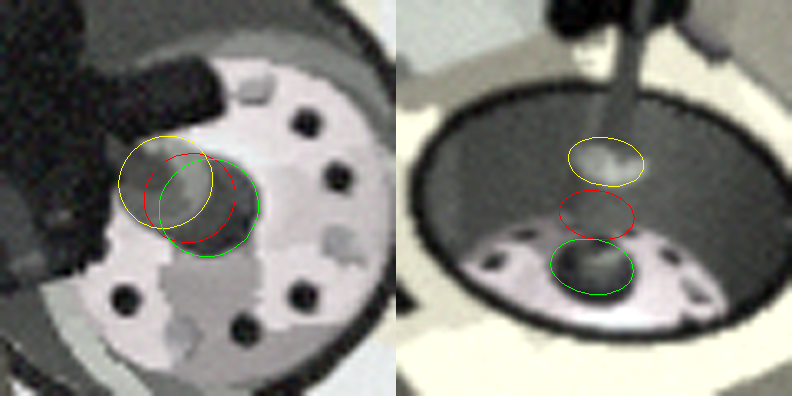

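The barrel-top circle matches the barrel at (607,162), and the flange circle matches the flange at (595,267), both within about 1 mm. I'll centre the key and lower it.

```bash
python3 -m crank '[[[0.6,3,2],[0,0,0]],[[0.6,3,5],[0,0,0]],[[0.6,3,7],[0,0,0]],[[0.6,3,9],[0,0,0]],[[0.6,3,9],[0,0,0]]]'
python3 plan.py 548.5,230,291,15
python3 -m crank '[[[0,0,1],[0,0,0]],[[0,0,2.5],[0,0,0]],[[0,0,4],[0,0,0]],[[0,0,5.5],[0,0,0]],[[0,0,7],[0,0,0]]]'
python3 plan.py 548.5,230,277,15
```

```text
t: 6.43
position: [0.5497, 0.2313, 0.2972]
tool_rot: [-1.912, -2.492, 0.001]
contact_force: [-0.5, -0.2, -2.2]
finger_gap: 0.2
grasp_force: 59.5
now [549.7 231.3 297.2] yaw 15.0
548.5,230,291,15 shift [-0.9 -1.5  6.2] turn [-0.001 -0.     0.   ]
t: 6.85
position: [0.5501, 0.2313, 0.2911]
tool_rot: [1.912, 2.492, 0.001]
contact_force: [-1.1, -0.0, 6.5]
finger_gap: 0.203
grasp_force: 60.8
now [550.1 231.3 291.1] yaw 15.0
548.5,230,277,15 shift [-0.8 -1.9 14.1] turn [0. 0. 0.]
```

```bash
python3 -m crank '[[[0,-0.5,0],[0,0,0]],[[-0.5,-1,0],[0,0,0]],[[-0.6,-1.5,0],[0,0,0]],[[-0.6,-1.5,1],[0,0,0]],[[-0.6,-1.5,2],[0,0,0]]]'
python3 -m crank '[[[0,0,1],[0,0,0]],[[0,0,2],[0,0,0]],[[0,0,2],[0,0,0.06]],[[0,0,2],[0,0,0.12]],[[0,0,2],[0,0,0.18]]]'
python3 plan.py 548.5,230,277,15
python3 -m crank '[[[0,0,0],[0,0,-0.1]],[[0,0,0],[0,0,-0.2]],[[0,0,0],[0,0,-0.3]],[[0,0,0],[0,0,-0.4]],[[0,0,0],[0,0,-0.5]]]'
python3 plan.py 548.5,230,277,15
```

```text
t: 7.27
position: [0.5493, 0.2305, 0.291]
tool_rot: [1.911, 2.491, 0.003]
contact_force: [-2.8, -0.1, 11.6]
finger_gap: 0.198
grasp_force: 61.5
t: 7.68
position: [0.5499, 0.2306, 0.2909]
tool_rot: [2.129, 2.305, 0.007]
contact_force: [-1.4, -0.4, 13.1]
finger_gap: 0.2
grasp_force: 61.8
now [549.9 230.6 290.9] yaw 4.5
548.5,230,277,15 shift [-0.5 -1.5 13.9] turn [ 0.005  0.    -0.182]
t: 8.1
position: [0.5499, 0.2309, 0.2909]
tool_rot: [1.482, 2.766, 0.006]
contact_force: [-0.4, 0.8, 14.6]
finger_gap: 0.201
grasp_force: 61.8
now [549.9 230.9 290.9] yaw 33.6
548.5,230,277,15 shift [ 0.1 -1.7 13.9] turn [0.006 0.001 0.325]
```

```bash
python3 -m crank '[[[0,-1.5,0],[0,0,0]],[[0,-3,0],[0,0,0.05]],[[1.5,-2.5,0],[0,0,0.1]],[[2,-1.5,0],[0,0,0.15]],[[2,0,0],[0,0,0.2]]]'
python3 -m crank '[[[0,1.2,0],[0,0,0.03]],[[-2,1.5,0],[0,0,0.07]],[[-3.5,1,0],[0,0,0.1]],[[-4,0,0],[0,0,0.12]],[[-4,-1.5,0],[0,0,0.14]]]'
python3 plan.py 549,230.5,345,15
```

```text
t: 8.52
position: [0.5493, 0.2318, 0.2909]
tool_rot: [1.759, 2.596, 0.005]
contact_force: [-0.5, -2.1, 12.8]
finger_gap: 0.199
grasp_force: 61.8
t: 8.93
position: [0.5495, 0.2288, 0.291]
tool_rot: [1.936, 2.469, 0.012]
contact_force: [1.1, 2.9, 9.0]
finger_gap: 0.197
grasp_force: 61.2
now [549.5 228.8 291. ] yaw 13.8
549,230.5,345,15 shift [  1.9   0.4 -54. ] turn [ 0.008 -0.002 -0.021]
```

Hard stop at mouth z = 109 mm, the nut's top, over all the yaws and shifts tried. This key does not fit, so back it goes.

```bash
python3 -m crank '[[[0,0,-8],[0,0,0]],[[1,0,-20],[0,0,0]],[[2,0,-34],[0,0,0]],[[2,0,-48],[0,0,0]],[[2,0,-58],[0,0,0]]]'
python3 plan.py 482,75,345,10 419,-92.5,345,5 419,-92.5,239,5
```

```text
t: 9.35
position: [0.5472, 0.2296, 0.3463]
tool_rot: [1.936, 2.473, -0.0]
contact_force: [-0.2, 0.1, -2.3]
finger_gap: 0.197
grasp_force: 59.5
now [547.2 229.6 346.3] yaw 13.9
482,75,345,10 shift [-134.5 -100.4    1.3] turn [0.    0.    0.068]
419,-92.5,345,5 shift [-154.   -91.1    0. ] turn [0.    0.    0.087]
419,-92.5,239,5 shift [  0.   0. 106.] turn [0. 0. 0.]
```

```bash
python3 -m crank '[[[-27,-20,0],[0,0,0.014]],[[-54,-40,0],[0,0,0.028]],[[-81,-60,1],[0,0,0.04]],[[-108,-80,1],[0,0,0.055]],[[-135,-100,1],[0,0,0.068]]]'
python3 -m crank '[[[-33,-20,0],[0,0,0.02]],[[-67,-40,0],[0,0,0.04]],[[-101,-60,0],[0,0,0.06]],[[-135,-80,0],[0,0,0.08]],[[-154,-91,0],[0,0,0.087]]]'
python3 -m crank '[[[0,0,0],[0,0,0]],[[0,0,25],[0,0,0]],[[0,0,55],[0,0,0]],[[0,0,85],[0,0,0]],[[0,0,100],[0,0,0]]]'
python3 -m crank '[[[0,0,2],[0,0,0]],[[0,0,2],[0,0,0]],[[0,0,2],[0,0,0]],[[0,0,2],[0,0,0]],[[0,0,2],[0,0,0]]]'
python3 plan.py 486.8,-86.6,240,5 486.8,-86.6,217,5
python3 - <<'E'
from h import *
b=camera("scene")[120:270,185:345]
cv2.imwrite("pics/r1.png",cv2.convertScaleAbs(cv2.resize(b,None,fx=3.6,fy=3.6,interpolation=cv2.INTER_CUBIC),alpha=1.5)[:,:,::-1])
E
```

```text
t: 9.77
position: [0.4814, 0.0734, 0.3438]
tool_rot: [-2.02, -2.406, 0.001]
contact_force: [0.9, -1.1, -2.0]
finger_gap: 0.198
grasp_force: 59.6
t: 10.18
position: [0.4179, -0.0956, 0.3441]
tool_rot: [2.126, 2.312, -0.003]
contact_force: [0.6, -0.9, -2.4]
finger_gap: 0.195
grasp_force: 59.6
t: 10.6
position: [0.4179, -0.0915, 0.2403]
tool_rot: [-2.118, -2.312, 0.002]
contact_force: [-0.3, -0.2, -3.4]
finger_gap: 0.203
grasp_force: 59.5
t: 11.02
position: [0.4204, -0.0932, 0.2436]
tool_rot: [2.12, 2.314, 0.001]
contact_force: [-0.2, -0.8, -2.8]
finger_gap: 0.197
grasp_force: 59.6
now [420.4 -93.2 243.6] yaw 5.0
486.8,-86.6,240,5 shift [ 0.8 66.7  3.8] turn [ 0.003  0.002 -0.   ]
486.8,-86.6,217,5 shift [ 0.  0. 23.] turn [0. 0. 0.]
```

View pics/r1.png

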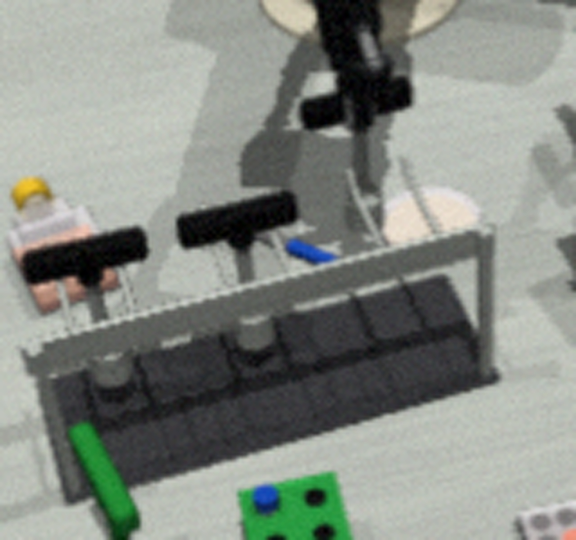

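The key (355,100) hangs upright in the gripper, in front of the empty prongs at (365,210) and (415,195). Hanging it back.

```bash
python3 -m crank '[[[0.8,14,3],[0,0,0]],[[0.8,30,3],[0,0,0]],[[0.8,46,3],[0,0,0]],[[0.8,60,3],[0,0,0]],[[0.8,67,3],[0,0,0]]]'
python3 -m crank '[[[0,0,0],[0,0,0]],[[0,0,5],[0,0,0]],[[0,0,10],[0,0,0]],[[0,0,15],[0,0,0]],[[0,0,20],[0,0,0]]]'
python3 plan.py 486.8,-86.6,217,5
```

```text
t: 11.48
position: [0.4878, -0.0863, 0.2397]
tool_rot: [2.121, 2.315, 0.001]
contact_force: [-0.5, -0.0, -2.9]
finger_gap: 0.204
grasp_force: 59.6
t: 11.9
position: [0.4855, -0.0861, 0.218]
tool_rot: [-2.123, -2.315, 0.001]
contact_force: [0.9, -0.4, -2.3]
finger_gap: 0.201
grasp_force: 59.7
now [485.5 -86.1 218. ] yaw 5.0
486.8,-86.6,217,5 shift [-0.6  1.3  1. ] turn [-0.001 -0.    -0.001]
```

```bash
python3 -m crank '[[[0,1,1],[0,0,0]],[[0,1,2],[0,0,0]],[[0,1,2.5],[0,0,0]],[[0,1,2.5],[0,0,0]],[[0,1,2.5],[0,0,0]]]'
python3 -m crank '[[[0,0,0],[0,0,0]],[[0,0,0],[0,0,0]],[[0,0,0],[0,0,0]],[[0,0,0],[0,0,0]],[[0,0,0],[0,0,0]]]' 0.6
python3 -m crank '[[[0,0,-6],[0,0,0]],[[0,0,-20],[0,0,0]],[[0,0,-45],[0,0,0]],[[0,0,-70],[0,0,0]],[[0,0,-84],[0,0,0]]]'
python3 plan.py 498.5,-203.5,298,4 498.5,-203.5,217,4
```

```text
t: 12.32
position: [0.4867, -0.0861, 0.2172]
tool_rot: [-2.122, -2.315, 0.002]
contact_force: [-6.7, 0.7, 6.5]
finger_gap: 0.203
grasp_force: 61.0
t: 12.73
position: [0.4873, -0.0861, 0.2164]
tool_rot: [2.123, 2.316, 0.0]
contact_force: [-0.3, -0.2, 0.1]
finger_gap: 0.6
grasp_force: 0.0
t: 13.15
position: [0.4881, -0.0864, 0.3038]
tool_rot: [2.12, 2.313, 0.002]
contact_force: [0.6, -0.3, -0.3]
finger_gap: 0.601
grasp_force: 0.0
now [488.1 -86.4 303.8] yaw 5.0
498.5,-203.5,298,4 shift [-117.5    0.2    6.1] turn [0.004 0.002 0.017]
498.5,-203.5,217,4 shift [ 0.  0. 81.] turn [0. 0. 0.]
```

```bash
python3 -m crank '[[[-30,0,2],[0,0,0]],[[-65,0,4],[0,0,0.005]],[[-95,0,5],[0,0,0.01]],[[-117.5,0,5],[0,0,0.017]],[[-117.5,0,5],[0,0,0.017]]]'
python3 -m crank '[[[0,0,0],[0,0,0]],[[0,0,20],[0,0,0]],[[0,0,45],[0,0,0]],[[0,0,70],[0,0,0]],[[0,0,81],[0,0,0]]]'
python3 -m crank '[[[0,0,0],[0,0,0]],[[0,0,0],[0,0,0]],[[0,0,0],[0,0,0]],[[0,0,0],[0,0,0]],[[0,0,0],[0,0,0]]]'
python3 plan.py 498.5,-203.5,217,4
python3 -m crank '[[[0,0,0],[0,0,0]],[[0,0,0],[0,0,0]],[[0,0,0],[0,0,0]],[[0,0,0],[0,0,0]],[[0,0,0],[0,0,0]]]' 0
python3 -m crank '[[[0,0,0],[0,0,0]],[[0,0,0],[0,0,0]],[[0,0,0],[0,0,0]],[[0,0,0],[0,0,0]],[[0,0,0],[0,0,0]]]'
```

```text
t: 13.57
position: [0.4975, -0.207, 0.2959]
tool_rot: [2.146, 2.292, -0.002]
contact_force: [0.3, -0.8, -0.1]
finger_gap: 0.601
grasp_force: 0.0
t: 13.98
position: [0.4961, -0.201, 0.2113]
tool_rot: [-2.137, -2.295, 0.001]
contact_force: [-0.3, 0.2, -0.9]
finger_gap: 0.596
grasp_force: 0.0
t: 14.4
position: [0.4982, -0.2036, 0.2161]
tool_rot: [2.14, 2.296, 0.001]
contact_force: [0.9, 0.1, -0.6]
finger_gap: 0.6
grasp_force: 0.0
now [ 498.2 -203.6  216.1] yaw 4.0
498.5,-203.5,217,4 shift [ 0.   0.3 -0.9] turn [0.002 0.002 0.   ]
t: 14.82
position: [0.4975, -0.2033, 0.2149]
tool_rot: [2.142, 2.298, -0.0]
contact_force: [-1.3, -0.8, 4.6]
finger_gap: 0.201
grasp_force: 58.6
t: 15.23
position: [0.4975, -0.2033, 0.2149]
tool_rot: [2.142, 2.297, -0.0]
contact_force: [-1.7, 0.3, 5.6]
finger_gap: 0.201
grasp_force: 58.8
```

```bash
python3 -m crank '[[[0,0,-4],[0,0,0]],[[0,0,-9],[0,0,0]],[[0,0,-14],[0,0,0]],[[0,0,-19],[0,0,0]],[[0,0,-24],[0,0,0]]]'
python3 -m crank '[[[0,-14,0],[0,0,0]],[[0,-30,0],[0,0,0]],[[0,-46,0],[0,0,0]],[[0,-60,0],[0,0,0]],[[0,-68,0],[0,0,0]]]'
python3 -m crank '[[[0,0,-25],[0,0,0]],[[0,0,-50],[0,0,0]],[[0,0,-75],[0,0,0]],[[0,0,-98],[0,0,0]],[[0,0,-107],[0,0,0]]]'
python3 plan.py 465,-60,345,7 505,85,345,11 549,230.5,345,15 549,230.5,301,15
```

```text
t: 15.65
position: [0.4974, -0.2031, 0.2387]
tool_rot: [-2.142, -2.298, -0.0]
contact_force: [-0.5, -1.0, -1.9]
finger_gap: 0.202
grasp_force: 58.5
t: 16.07
position: [0.4285, -0.2079, 0.2386]
tool_rot: [-2.143, -2.297, 0.0]
contact_force: [0.5, 1.1, -3.1]
finger_gap: 0.201
grasp_force: 58.9
t: 16.48
position: [0.4306, -0.2087, 0.3495]
tool_rot: [2.138, 2.293, 0.001]
contact_force: [0.7, -0.5, -1.5]
finger_gap: 0.202
grasp_force: 59.2
now [ 430.6 -208.7  349.5] yaw 4.0
465,-60,345,7 shift [145.9  44.7   4.1] turn [ 0.005  0.005 -0.052]
505,85,345,11 shift [139.   57.4   0. ] turn [ 0.    0.   -0.07]
549,230.5,345,15 shift [134.4  71.    0. ] turn [ 0.    0.   -0.07]
549,230.5,301,15 shift [ 0.  0. 44.] turn [0. 0. 0.]
```

```bash
python3 plan.py 430,-40,345,7 505,85,345,11 549,230.5,345,15 549,230.5,301,15
```

```text
now [ 430.6 -208.7  349.5] yaw 4.0
430,-40,345,7 shift [168.3  11.2   3.8] turn [ 0.005  0.005 -0.052]
505,85,345,11 shift [114.9  89.7   0. ] turn [ 0.    0.   -0.07]
549,230.5,345,15 shift [134.4  71.    0. ] turn [ 0.    0.   -0.07]
549,230.5,301,15 shift [ 0.  0. 44.] turn [0. 0. 0.]
```

```bash
python3 -m crank '[[[30,2,0],[0,0,-0.01]],[[65,4,1],[0,0,-0.02]],[[100,7,2],[0,0,-0.03]],[[135,9,3],[0,0,-0.04]],[[168,11,3],[0,0,-0.052]]]'
python3 -m crank '[[[23,18,0],[0,0,-0.014]],[[46,36,0],[0,0,-0.028]],[[69,54,0],[0,0,-0.042]],[[92,72,0],[0,0,-0.056]],[[115,90,0],[0,0,-0.07]]]'
python3 -m crank '[[[28,15,0],[0,0,-0.014]],[[58,30,0],[0,0,-0.028]],[[88,46,0],[0,0,-0.042]],[[115,60,0],[0,0,-0.056]],[[134,71,0],[0,0,-0.07]]]'
python3 -m crank '[[[0,0,0],[0,0,0]],[[0,0,10],[0,0,0]],[[0,0,25],[0,0,0]],[[0,0,38],[0,0,0]],[[0,0,42],[0,0,0]]]'
python3 -m crank '[[[0,0,0],[0,0,0]],[[0,0,0],[0,0,0]],[[0,0,0],[0,0,0]],[[0,0,0],[0,0,0]],[[0,0,0],[0,0,0]]]'
python3 plan.py 549.2,230.5,291,15
```

```text
t: 16.9
position: [0.4283, -0.0378, 0.3415]
tool_rot: [-2.081, -2.352, -0.0]
contact_force: [0.9, -0.5, -1.6]
finger_gap: 0.197
grasp_force: 59.1
t: 17.32
position: [0.5045, 0.0872, 0.3416]
tool_rot: [-1.997, -2.425, 0.001]
contact_force: [0.6, -1.6, -1.7]
finger_gap: 0.203
grasp_force: 59.3
t: 17.73
position: [0.5482, 0.2333, 0.3412]
tool_rot: [-1.908, -2.494, 0.001]
contact_force: [-0.2, 0.2, -2.0]
finger_gap: 0.2
grasp_force: 59.3
t: 18.15
position: [0.5468, 0.2294, 0.2965]
tool_rot: [-1.911, -2.488, 0.007]
contact_force: [0.3, -0.2, -2.6]
finger_gap: 0.2
grasp_force: 59.4
t: 18.57
position: [0.5486, 0.2306, 0.3013]
tool_rot: [1.912, 2.492, 0.002]
contact_force: [-0.2, -0.7, -2.2]
finger_gap: 0.201
grasp_force: 59.5
now [548.6 230.6 301.3] yaw 15.0
549.2,230.5,291,15 shift [-0.3  0.5 10.3] turn [0.002 0.    0.   ]
```

```bash
python3 -m crank '[[[0,0.3,3],[0,0,0]],[[0,0.3,6],[0,0,0]],[[0,0.3,9],[0,0,0]],[[0,0.3,11],[0,0,0]],[[0,0.3,12],[0,0,0]]]'
python3 -m crank '[[[0,0,1],[0,0,0]],[[0,0,2],[0,0,0]],[[0,0,3],[0,0,0]],[[0,0,4],[0,0,0]],[[0,0,5],[0,0,0]]]'
python3 plan.py 549,230.5,275,15
```

```text
t: 18.98
position: [0.5485, 0.2308, 0.2888]
tool_rot: [-1.912, -2.493, 0.0]
contact_force: [-2.0, -0.3, 5.4]
finger_gap: 0.203
grasp_force: 60.5
t: 19.4
position: [0.5492, 0.231, 0.2881]
tool_rot: [1.91, 2.491, 0.004]
contact_force: [-7.2, -1.4, 22.2]
finger_gap: 0.201
grasp_force: 63.5
now [549.2 231.  288.1] yaw 15.0
549,230.5,275,15 shift [-0.5 -0.3 13.1] turn [0.003 0.    0.001]
```

```bash
python3 -m crank '[[[0,-0.7,-2],[0,0,0]],[[0,-1.5,-2],[0,0,0]],[[0,-1.5,-2],[0,0,0.1]],[[0,-1.5,-2],[0,0,0.2]],[[0,-1.5,-2],[0,0,0.3]]]'
python3 -m crank '[[[0,0,0],[0,0,-0.12]],[[0,0,0],[0,0,-0.24]],[[0,0,0],[0,0,-0.36]],[[0,0,0],[0,0,-0.48]],[[0,0,0],[0,0,-0.6]]]'
python3 plan.py 549,230.5,275,15
```

```text
t: 19.82
position: [0.5487, 0.2306, 0.2885]
tool_rot: [2.266, 2.171, 0.009]
contact_force: [0.7, 0.1, 7.2]
finger_gap: 0.201
grasp_force: 60.9
t: 20.23
position: [0.5486, 0.2301, 0.2873]
tool_rot: [1.508, 2.75, 0.004]
contact_force: [2.5, -0.3, 3.2]
finger_gap: 0.199
grasp_force: 60.2
now [548.6 230.1 287.3] yaw 32.5
549,230.5,275,15 shift [ 0.2  0.5 12.3] turn [0.005 0.003 0.306]
```

```bash
python3 -m crank '[[[0,0.5,1],[0,0,0]],[[0,0.5,2],[0,0,0]],[[0,0.5,3],[0,0,0.1]],[[0,0.5,3],[0,0,0.2]],[[0,0.5,3],[0,0,0.3]]]'
python3 -m crank '[[[0,0,0],[0,0,0.1]],[[0,0,0],[0,0,0.2]],[[0,0,0],[0,0,0.3]],[[0,0,0],[0,0,0.4]],[[0,0,0],[0,0,0.5]]]'
python3 plan.py 549,230.5,275,15
python3 -m crank '[[[0,0.5,0],[0,0,-0.1]],[[0.5,0.5,0],[0,0,-0.2]],[[1,0,0],[0,0,-0.3]],[[1,0,0],[0,0,-0.4]],[[0,0,0],[0,0,-0.5]]]'
python3 -m crank '[[[-0.5,-0.5,0],[0,0,-0.1]],[[-1,0,0],[0,0,-0.2]],[[-1,0,0],[0,0,-0.3]],[[-1,1,0],[0,0,-0.4]],[[0,0,0],[0,0,-0.5]]]'
python3 plan.py 549,230.5,275,15
```

```text
t: 20.65
position: [0.5492, 0.2303, 0.2869]
tool_rot: [1.917, 2.482, 0.005]
contact_force: [-2.9, -2.9, 15.9]
finger_gap: 0.202
grasp_force: 62.3
t: 21.07
position: [0.5488, 0.2303, 0.2869]
tool_rot: [2.473, 1.932, 0.006]
contact_force: [-5.2, -3.4, 16.8]
finger_gap: 0.2
grasp_force: 62.4
now [548.8 230.3 286.9] yaw -14.0
549,230.5,275,15 shift [ 0.2  0.1 11.9] turn [ 0.005  0.001 -0.506]
t: 21.48
position: [0.5491, 0.2303, 0.2868]
tool_rot: [1.905, 2.491, 0.005]
contact_force: [-1.6, -1.8, 15.1]
finger_gap: 0.2
grasp_force: 62.2
t: 21.9
position: [0.5493, 0.2306, 0.2868]
tool_rot: [1.23, 2.885, 0.005]
contact_force: [-1.4, -2.4, 14.3]
finger_gap: 0.2
grasp_force: 62.0
now [549.3 230.6 286.8] yaw 43.8
549,230.5,275,15 shift [ 0.2 -0.4 11.8] turn [0.006 0.003 0.503]
```

This key self-centres on the cone but stops 12 mm short over a 58° sweep, so it is the 16 mm one. Back to the middle hook.

```bash
python3 -m crank '[[[0,0,-8],[0,0,0.1]],[[0,0,-20],[0,0,0.2]],[[0,0,-34],[0,0,0.3]],[[0,0,-48],[0,0,0.4]],[[0,0,-59],[0,0,0.5]]]'
python3 plan.py 505,85,345,11 430,-40,345,7 429.7,-208,345,4 429.7,-208,240,4
```

```text
t: 22.32
position: [0.5475, 0.2307, 0.3419]
tool_rot: [-1.92, -2.486, -0.0]
contact_force: [-0.5, -0.6, -1.7]
finger_gap: 0.203
grasp_force: 59.5
now [547.5 230.7 341.9] yaw 14.6
505,85,345,11 shift [-130.2  -77.9   -3.1] turn [ 0.    -0.     0.063]
430,-40,345,7 shift [-108.4  -97.5    0. ] turn [0.   0.   0.07]
429.7,-208,345,4 shift [-166.7  -20.8    0. ] turn [0.    0.    0.052]
429.7,-208,240,4 shift [  0.   0. 105.] turn [0. 0. 0.]
```

```bash
python3 -m crank '[[[-26,-16,0],[0,0,0.013]],[[-52,-31,-1],[0,0,0.026]],[[-78,-47,-2],[0,0,0.038]],[[-104,-62,-3],[0,0,0.05]],[[-130,-78,-3],[0,0,0.063]]]'
python3 -m crank '[[[-22,-20,0],[0,0,0.014]],[[-43,-39,0],[0,0,0.028]],[[-65,-58,0],[0,0,0.042]],[[-87,-78,0],[0,0,0.056]],[[-108,-98,0],[0,0,0.07]]]'
python3 -m crank '[[[-35,-4,0],[0,0,0.01]],[[-70,-9,0],[0,0,0.02]],[[-105,-13,0],[0,0,0.03]],[[-140,-17,0],[0,0,0.04]],[[-167,-21,0],[0,0,0.052]]]'
python3 -m crank '[[[0,0,0],[0,0,0]],[[0,0,25],[0,0,0]],[[0,0,55],[0,0,0]],[[0,0,85],[0,0,0]],[[0,0,102],[0,0,0]]]'
python3 -m crank '[[[0,0,0],[0,0,0]],[[0,0,0],[0,0,0]],[[0,0,0],[0,0,0]],[[0,0,0],[0,0,0]],[[0,0,0],[0,0,0]]]'
python3 plan.py 497.5,-203.3,239,4 497.5,-203.3,215,4
```

```text
t: 22.73
position: [0.5052, 0.0838, 0.3441]
tool_rot: [-1.992, -2.429, 0.0]
contact_force: [1.3, -0.9, -2.3]
finger_gap: 0.203
grasp_force: 59.7
t: 23.15
position: [0.4301, -0.0413, 0.3439]
tool_rot: [-2.076, -2.357, 0.0]
contact_force: [0.2, -1.5, -2.1]
finger_gap: 0.201
grasp_force: 59.7
t: 23.57
position: [0.4313, -0.2111, 0.344]
tool_rot: [2.138, 2.301, -0.0]
contact_force: [0.6, 0.0, -2.4]
finger_gap: 0.2
grasp_force: 59.7
t: 23.98
position: [0.4304, -0.2071, 0.2386]
tool_rot: [-2.132, -2.3, -0.0]
contact_force: [-0.1, 0.0, -2.9]
finger_gap: 0.201
grasp_force: 59.7
t: 24.4
position: [0.4326, -0.2092, 0.2442]
tool_rot: [2.132, 2.303, 0.0]
contact_force: [-0.2, -0.0, -1.8]
finger_gap: 0.202
grasp_force: 59.7
now [ 432.6 -209.2  244.2] yaw 4.4
497.5,-203.3,239,4 shift [ 0.9 65.1  5.3] turn [0.002 0.002 0.007]
497.5,-203.3,215,4 shift [ 0.  0. 24.] turn [0. 0. 0.]
```

```bash
python3 -m crank '[[[0.9,14,3],[0,0,0]],[[0.9,30,3],[0,0,0]],[[0.9,46,3],[0,0,0]],[[0.9,60,3],[0,0,0]],[[0.9,65,3],[0,0,0]]]'
python3 -m crank '[[[0,0,0],[0,0,0]],[[0,0,6],[0,0,0]],[[0,0,12],[0,0,0]],[[0,0,18],[0,0,0]],[[0,0,22],[0,0,0]]]'
python3 -m crank '[[[0,0,1],[0,0,0]],[[0,0,3],[0,0,0]],[[0,0,4],[0,0,0]],[[0,0,4.5],[0,0,0]],[[0,0,4.5],[0,0,0]]]'
python3 plan.py 497.5,-203.3,215,4
```

```text
t: 24.82
position: [0.4984, -0.203, 0.2406]
tool_rot: [2.132, 2.304, 0.001]
contact_force: [0.3, 0.2, -1.8]
finger_gap: 0.2
grasp_force: 59.7
t: 25.23
position: [0.4956, -0.2026, 0.216]
tool_rot: [-2.134, -2.303, 0.001]
contact_force: [-1.4, 0.4, -3.2]
finger_gap: 0.201
grasp_force: 59.8
t: 25.65
position: [0.4959, -0.2027, 0.2148]
tool_rot: [-2.133, -2.304, 0.002]
contact_force: [-9.1, 4.4, 12.4]
finger_gap: 0.202
grasp_force: 61.9
now [ 495.9 -202.7  214.8] yaw 4.4
497.5,-203.3,215,4 shift [-0.8  1.5 -0.2] turn [-0.002 -0.001  0.007]
```

Seated at the original height. Release, rise, and look while moving to the right key.

```bash
python3 -m crank '[[[0,0,-2],[0,0,0]],[[0,0,-2],[0,0,0]],[[0,0,-2],[0,0,0]],[[0,0,-2],[0,0,0]],[[0,0,-2],[0,0,0]]]' 0.6
python3 -m crank '[[[0,0,-6],[0,0,0]],[[0,0,-20],[0,0,0]],[[0,0,-45],[0,0,0]],[[0,0,-70],[0,0,0]],[[0,0,-84],[0,0,0]]]'
python3 plan.py 505,-317,298,4 505,-317,217,4
python3 - <<'E'
from h import *
s=camera("scene")
for c,a,r in blobs(s,(185,155,315,205),30):print(np.round(c,1),a,np.round(r[1],1))
cv2.imwrite("pics/r2.png",cv2.convertScaleAbs(cv2.resize(s[120:270,185:345],None,fx=3.6,fy=3.6,interpolation=cv2.INTER_CUBIC),alpha=1.5)[:,:,::-1])
E
```

```text
t: 26.07
position: [0.4966, -0.2029, 0.2148]
tool_rot: [2.134, 2.305, 0.0]
contact_force: [0.8, -0.5, -0.3]
finger_gap: 0.6
grasp_force: 0.0
t: 26.48
position: [0.4973, -0.2033, 0.3023]
tool_rot: [2.131, 2.302, 0.001]
contact_force: [0.3, -0.5, 0.1]
finger_gap: 0.603
grasp_force: 0.0
now [ 497.3 -203.3  302.3] yaw 4.4
505,-317,298,4 shift [-113.9   -1.1    4.6] turn [0.003 0.003 0.007]
505,-317,217,4 shift [ 0.  0. 81.] turn [0. 0. 0.]
[249.1 159.5] 95 [12. 12.]
[292.1 170.6] 267 [11.9 31.3]
[250.1 181.2] 315 [13.1 33. ]
[208.6 191.1] 313 [13.1 34.4]
```

View pics/r2.png

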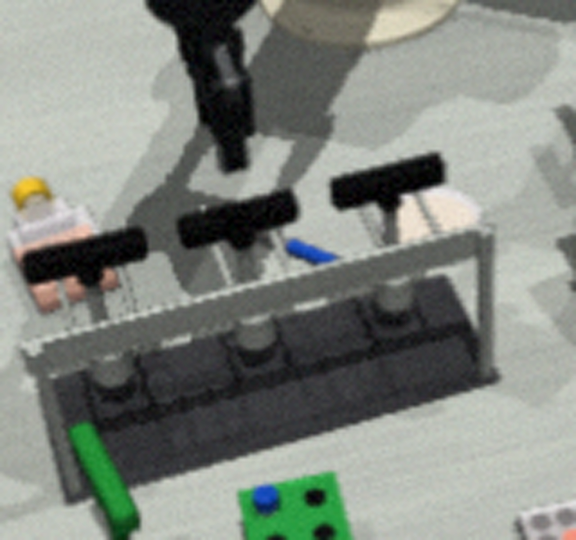

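All three keys hang level on their prongs, with handles at (388,180), (240,218) and (85,255), as at the start. Now the right key.

```bash
python3 -m crank '[[[-30,0,1],[0,0,0]],[[-65,-1,3],[0,0,0.003]],[[-95,-1,4],[0,0,0.007]],[[-114,-1,4],[0,0,0.007]],[[-114,-1,4],[0,0,0.007]]]'
python3 -m crank '[[[0,0,0],[0,0,0]],[[0,0,20],[0,0,0]],[[0,0,45],[0,0,0]],[[0,0,70],[0,0,0]],[[0,0,81],[0,0,0]]]'
python3 -m crank '[[[0,0,0],[0,0,0]],[[0,0,0],[0,0,0]],[[0,0,0],[0,0,0]],[[0,0,0],[0,0,0]],[[0,0,0],[0,0,0]]]'
python3 plan.py 505,-317,217,4
python3 -m crank '[[[0,0,0],[0,0,0]],[[0,0,0],[0,0,0]],[[0,0,0],[0,0,0]],[[0,0,0],[0,0,0]],[[0,0,0],[0,0,0]]]' 0
python3 -m crank '[[[0,0,0],[0,0,0]],[[0,0,0],[0,0,0]],[[0,0,0],[0,0,0]],[[0,0,0],[0,0,0]],[[0,0,0],[0,0,0]]]'
python3 -m crank '[[[0,0,-4],[0,0,0]],[[0,0,-9],[0,0,0]],[[0,0,-14],[0,0,0]],[[0,0,-19],[0,0,0]],[[0,0,-24],[0,0,0]]]'
```

```text
t: 26.95
position: [0.5037, -0.32, 0.294]
tool_rot: [2.146, 2.294, -0.002]
contact_force: [0.2, -0.4, -0.6]
finger_gap: 0.598
grasp_force: 0.0
t: 27.37
position: [0.5031, -0.314, 0.2101]
tool_rot: [-2.137, -2.295, -0.001]
contact_force: [1.2, -0.3, -0.7]
finger_gap: 0.599
grasp_force: 0.0
t: 27.78
position: [0.505, -0.3171, 0.2157]
tool_rot: [2.14, 2.296, -0.0]
contact_force: [-0.3, 0.7, 0.6]
finger_gap: 0.601
grasp_force: 0.0
now [ 505.  -317.1  215.7] yaw 4.0
505,-317,217,4 shift [ 0.1  0.  -1.3] turn [0.002 0.002 0.   ]
t: 28.2
position: [0.5043, -0.3169, 0.2145]
tool_rot: [2.142, 2.297, -0.001]
contact_force: [-2.1, 0.0, 4.1]
finger_gap: 0.2
grasp_force: 58.9
t: 28.62
position: [0.5043, -0.3169, 0.2145]
tool_rot: [2.142, 2.297, -0.001]
contact_force: [-2.3, -0.3, 4.7]
finger_gap: 0.203
grasp_force: 59.1
t: 29.03
position: [0.5043, -0.3164, 0.2382]
tool_rot: [-2.142, -2.298, -0.0]
contact_force: [0.8, 0.8, -2.4]
finger_gap: 0.201
grasp_force: 58.5
```

```bash
python3 -m crank '[[[0,-14,0],[0,0,0]],[[0,-30,0],[0,0,0]],[[0,-46,0],[0,0,0]],[[0,-62,0],[0,0,0]],[[0,-72,0],[0,0,0]]]'
python3 -m crank '[[[0,0,-25],[0,0,0]],[[0,0,-50],[0,0,0]],[[0,0,-75],[0,0,0]],[[0,0,-98],[0,0,0]],[[0,0,-107],[0,0,0]]]'
python3 plan.py 430,-190,345,4 430,-40,345,7 505,85,345,11 549,230.5,345,15 549,230.5,301,15
```

```text
t: 29.45
position: [0.4314, -0.3216, 0.2381]
tool_rot: [-2.143, -2.297, 0.0]
contact_force: [-0.2, 0.4, -3.3]
finger_gap: 0.201
grasp_force: 58.9
t: 29.87
position: [0.4334, -0.3225, 0.3493]
tool_rot: [2.138, 2.293, -0.001]
contact_force: [0.0, -0.5, -1.6]
finger_gap: 0.198
grasp_force: 59.4
now [ 433.4 -322.5  349.3] yaw 4.0
430,-190,345,4 shift [132.4   5.9   3.6] turn [0.004 0.005 0.   ]
430,-40,345,7 shift [149.6  10.5   0. ] turn [ 0.     0.    -0.052]
505,85,345,11 shift [114.9  89.7   0. ] turn [ 0.    0.   -0.07]
549,230.5,345,15 shift [134.4  71.    0. ] turn [ 0.    0.   -0.07]
549,230.5,301,15 shift [ 0.  0. 44.] turn [0. 0. 0.]
```

```bash
python3 -m crank '[[[26,1,0],[0,0,0]],[[52,2,1],[0,0,0]],[[79,4,2],[0,0,0]],[[106,5,2],[0,0,0]],[[132,6,2],[0,0,0]]]'
python3 -m crank '[[[30,2,0],[0,0,-0.01]],[[60,4,0],[0,0,-0.02]],[[90,6,0],[0,0,-0.03]],[[120,8,0],[0,0,-0.04]],[[150,10.5,0],[0,0,-0.052]]]'
python3 -m crank '[[[23,18,0],[0,0,-0.014]],[[46,36,0],[0,0,-0.028]],[[69,54,0],[0,0,-0.042]],[[92,72,0],[0,0,-0.056]],[[115,90,0],[0,0,-0.07]]]'
python3 -m crank '[[[28,15,0],[0,0,-0.014]],[[58,30,0],[0,0,-0.028]],[[88,46,0],[0,0,-0.042]],[[115,60,0],[0,0,-0.056]],[[134,71,0],[0,0,-0.07]]]'
python3 -m crank '[[[0,0,0],[0,0,0]],[[0,0,10],[0,0,0]],[[0,0,25],[0,0,0]],[[0,0,38],[0,0,0]],[[0,0,42],[0,0,0]]]'
python3 -m crank '[[[0,0,0],[0,0,0]],[[0,0,0],[0,0,0]],[[0,0,0],[0,0,0]],[[0,0,0],[0,0,0]],[[0,0,0],[0,0,0]]]'
python3 plan.py 549,230.4,289,15
```

```text
t: 30.28
position: [0.4289, -0.188, 0.342]
tool_rot: [-2.142, -2.297, -0.0]
contact_force: [-0.2, 0.2, -3.5]
finger_gap: 0.196
grasp_force: 59.3
t: 30.7
position: [0.4288, -0.0376, 0.3423]
tool_rot: [-2.081, -2.353, -0.0]
contact_force: [1.6, -0.6, -2.7]
finger_gap: 0.198
grasp_force: 59.3
t: 31.12
position: [0.5049, 0.0875, 0.3421]
tool_rot: [-1.997, -2.425, 0.001]
contact_force: [0.2, -1.1, -2.6]
finger_gap: 0.197
grasp_force: 59.4
t: 31.53
position: [0.5486, 0.2337, 0.3417]
tool_rot: [-1.908, -2.494, 0.0]
contact_force: [0.5, -0.4, -2.3]
finger_gap: 0.203
grasp_force: 59.5
t: 31.95
position: [0.5472, 0.2298, 0.297]
tool_rot: [-1.911, -2.488, 0.007]
contact_force: [-1.0, 0.3, -3.7]
finger_gap: 0.201
grasp_force: 59.5
t: 32.37
position: [0.5491, 0.231, 0.3018]
tool_rot: [1.912, 2.492, 0.002]
contact_force: [0.1, -0.1, -3.2]
finger_gap: 0.198
grasp_force: 59.6
now [549.1 231.  301.8] yaw 15.0
549,230.4,289,15 shift [-0.6 -0.2 12.8] turn [0.002 0.    0.   ]
```

```bash
python3 -m crank '[[[-0.4,0,3],[0,0,0]],[[-0.4,0,6],[0,0,0]],[[-0.4,0,9],[0,0,0]],[[-0.4,0,11],[0,0,0]],[[-0.4,0,13],[0,0,0]]]'
python3 -m crank '[[[0,0,1],[0,0,0]],[[0,0,2],[0,0,0]],[[0,0,3],[0,0,0]],[[0,0,4],[0,0,0]],[[0,0,5],[0,0,0]]]'
python3 plan.py 549,230.4,274.5,15
```

```text
t: 32.78
position: [0.5486, 0.2306, 0.2873]
tool_rot: [-1.912, -2.492, 0.001]
contact_force: [-0.7, 0.8, -2.4]
finger_gap: 0.2
grasp_force: 59.6
t: 33.2
position: [0.5493, 0.2307, 0.285]
tool_rot: [1.911, 2.491, 0.002]
contact_force: [-3.0, -1.0, 10.7]
finger_gap: 0.202
grasp_force: 61.6
now [549.3 230.7 285. ] yaw 15.0
549,230.4,274.5,15 shift [-0.2 -0.4 10.5] turn [0.002 0.    0.   ]
```

The key went 3.5 mm over the nut and is now resting on the corners. Twist it under a light push.

```bash
python3 -m crank '[[[0,0,0],[0,0,-0.1]],[[0,0,0],[0,0,-0.2]],[[0,0,0],[0,0,-0.3]],[[0,0,0],[0,0,-0.4]],[[0,0,0],[0,0,-0.5]]]'
python3 plan.py 549,230.4,274.5,45
```

```text
t: 33.62
position: [0.5494, 0.2304, 0.284]
tool_rot: [1.228, 2.889, 0.001]
contact_force: [0.7, -1.2, -1.9]
finger_gap: 0.2
grasp_force: 59.8
now [549.4 230.4 284. ] yaw 43.9
549,230.4,274.5,45 shift [ 0.3 -0.3  9.5] turn [ 0.002  0.002 -0.019]
```

```bash
python3 -m crank '[[[0,0,2],[0,0,0]],[[0,0,4],[0,0,0]],[[0,0,6],[0,0,0]],[[0,0,7.5],[0,0,0]],[[0,0,9],[0,0,0]]]'
python3 -m crank '[[[0,0,0.5],[0,0,0]],[[0,0,1],[0,0,0]],[[0,0,1.5],[0,0,0]],[[0,0,2],[0,0,0]],[[0,0,2],[0,0,0]]]'
python3 plan.py 549,230.4,274.5,45
```

```text
t: 34.03
position: [0.5496, 0.2305, 0.2746]
tool_rot: [1.237, 2.885, 0.001]
contact_force: [2.3, -3.3, 9.1]
finger_gap: 0.203
grasp_force: 61.2
t: 34.45
position: [0.5497, 0.2305, 0.2746]
tool_rot: [1.236, 2.885, 0.002]
contact_force: [0.0, -3.5, 9.9]
finger_gap: 0.201
grasp_force: 61.6
now [549.7 230.5 274.6] yaw 43.6
549,230.4,274.5,45 shift [ 0.4 -0.6  0.1] turn [ 0.002  0.003 -0.024]
```

```bash
python3 -m crank '[[[0,0,0],[0,0,0]],[[0,0,0],[0,0,0]],[[0,0,0],[0,0,0]],[[0,0,0],[0,0,0]],[[0,0,0],[0,0,0]]]'
python3 - <<'E'
from h import *
s=camera("scene")[90:290,180:470]
cv2.imwrite("pics/f.png",cv2.convertScaleAbs(cv2.resize(s,None,fx=2.7,fy=2.7,interpolation=cv2.INTER_CUBIC),alpha=1.4)[:,:,::-1])
E
```

```text
t: 34.87
position: [0.5497, 0.2305, 0.2746]
tool_rot: [1.236, 2.885, 0.002]
contact_force: [0.8, -1.9, 10.3]
finger_gap: 0.201
grasp_force: 61.6
```

View pics/f.png

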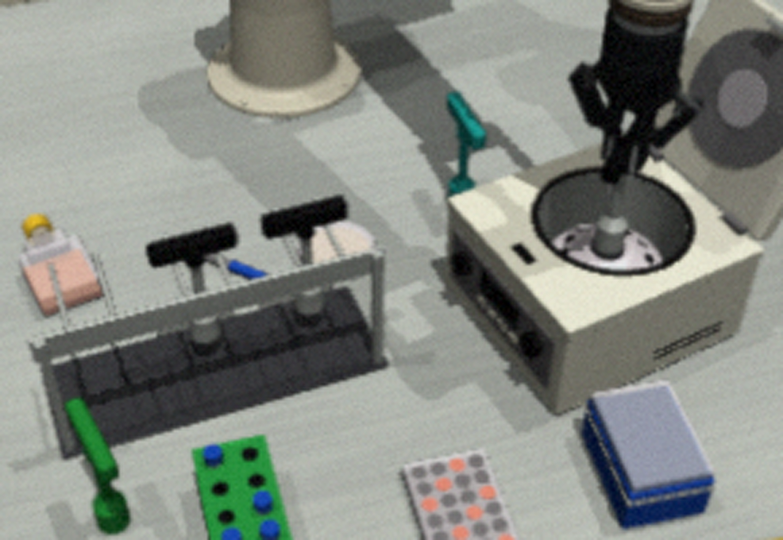

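The key stands home and upright on the nut at (610,238), still gripped. The two misfits hang at (305,215) and (192,243), and nothing else has moved.

```bash
python3 -c "
from station import workorder
print(workorder.job_done())"
```

```text
the job is handed in; nothing more can be done
None
```

The key from the right hook fits: it is fully home and upright on the nut and still gripped, the two that did not fit are back on their own hooks, and the job is handed in at about 35 s of the 72 s.

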